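# Slide the warming pot to the double-ring place of the bench hotplate

### The job

The bearing in the open two-eared pot is warm enough: slide the pot across the hotplate, without lifting or tipping it, to the place marked with two rings, and leave it standing there centred, its base inside the outer ring. Go round the lidded can, which must stay where it is, and keep the bearing in the pot.

Things in the scene. Friction and masses are not known exactly. Their poses are not given: they have to be found in the camera images.
- pot_base (a point): Centre of the underside of the pot to move (z up): open, round, aluminium, 65 mm high, outer radius 58 mm at base, 60 at rim, wall 4, bottom 5 mm, about 0.6 kg. Two loop ears (along its y) reach 86 mm from its axis, 50 mm up. It rests freely, slides at 1.5 to 4 N and stops when not pushed. Its inside is clear for fingertips down to 25 mm above its underside.
- bearing_mid (a point): A loose steel bearing ring lying flat on the floor of the pot, outer radius 26 mm, 18 mm high; it rides along in the pot. The point is its centre, half-way up (14 mm above the pot's underside).
- place_double_mid (a point): Centre, on the hotplate's flat top, of the place marked with two concentric rings (outer ring radius 84 mm, inner ring 70 mm): where the pot must end. Flush marking, nothing to catch on.
- place_spare_mid (a point): Centre, on the hotplate's top, of the one empty place marked with a single ring of radius 84 mm. Nothing stands on it.
- can_base (a point): A closed round aluminium can with a lid knob, body radius 45 mm (lid rim 47 mm), 112 mm high to the top of its knob, loose, about 0.7 kg, standing on another single-ring place; to be left alone. The point is the centre of its underside.
- hotplate: Low fixed hotplate 380 (x) by 470 mm (y), flat dark top 50 mm above the bench. Origin: centre of its underside; x points away from its four front knobs. Four ring-marked places, at 88 mm either way in x and 100 mm in y: pot, can, double ring and empty single ring, in any arrangement. A loose nut (34 mm across, 16 high) lies near each y end, about 212 mm from the middle.
Things that resemble listed ones, but are neither listed nor needed, are in the scene too. What is shaped like the part that bears pot_base but orange or purple is not meant.

How it is judged:
By the outcome, as a careful person would: the job done as asked, in the order asked, and still so for the second after the job is handed in, with the robot touching nothing.
It also fails if it takes over 45 s, if anything falls off the work surface, if the arm or the gripper's body presses on something with over 40 N, if the wrist force passes 120 N, or if a joint passes its speed limit or range.

### The arm

A 6-joint arm with a two-finger parallel gripper is mounted at the origin on the work surface. World frame = base frame: x ahead of the robot, y to its left, z up, the work surface at z = 0. Lengths are in mm, angles in rad, forces in N, time in s.
With the tool pointing down it reaches from about 375 to 900 mm from the base axis. Payload 3.1 kg.
Tool frame: the origin (TCP) lies between the finger pads; the fingertips stand arm.tips_ahead ahead of it and the grasp point (between the pads) lies 6 mm ahead of it (arm.tips_ahead is the distance from the TCP to the fingertips, in mm); z points along the fingers, y is the line along which they close (so a half turn about z gives the same grasp; the last joint's range is limited). The gripper opens to 85 mm and grips with 20 to 120 N. Pads are 22 mm wide; open, the fingers measure 114 mm over their backs; the gripper's body (76 mm by 85 mm) begins 54 mm behind the grasp point. The pads swing forward as they close: fully open they stand 13 mm farther back than shut.
Start: joints at [1.093, 0.527, 1.433, -0, 1.181, -0.178], TCP at [184.54, 597.111, 256.31] pointing down, gripper open.
Joint ranges: [-3.08, 3.08], [-0.75, 2.2], [0.22, 2.44], [-1.43, 4.57], [0, 2.65], [-2.85, 2.85]. Speed limits (rad/s): [2.79, 2.79, 3.14, 3.14, 3.14, 3.14].

### API

Orientations are given as a 3x3 rotation matrix whose columns are the frame's x, y, z axes.
In Python, from workcell import arm gives the robot as it stands.
- The arm moves only by the shell command python3 -m jog 'ROWS' [FORCE]. ROWS is a JSON object of lists of equal length, an entry for each row: "jaw": the opening in per cent of the stroke, from 0 (shut) to 100 (fully open); "translation": the shift along the tool's x, y, z in units of 25 mm (1.0 is 25 mm), a list of three; "yaw": the turn about the tool's z in units of 8 degrees (1.0 is 8 degrees). In form: {"jaw": [jaw, ...], "translation": [[tx, ty, tz], ...], "yaw": [yaw, ...]}. A call has 1 to 12 rows; each row is the pose to reach, as a shift and turn from the pose commanded when the call began, along the tool's axes at that moment; what a row does not reach only later rows make up. A row lasts 1/10 s, in which the tool goes at most 50 mm and 8.59 degrees, less where a joint would pass 70% of its speed; a pose out of reach is approached as far as the arm can. A call with a gripper value outside its range is refused whole. The fingers move at their own pace and stop on an object; FORCE is the grip in N (left out, the last holds). Time passes only in rows, so rows that repeat a pose let the fingers close. It gives the time, the measured TCP pose, the force, the opening and the grip force at its end, in the units of the state.
- arm.get_obs(): the state, without advancing time (a new reading comes with each control period).
- arm.grab_frame(name): name is "scene" or "top" or "wrist"; returns the picture (384x512x3 uint8, blue, green, red); there is no depth.
- arm.calibration(name): a dict with "intrinsics" (3x3 intrinsics, pixels), "xyz" and "orientation" of the camera in the world. Camera axes: x right, y up, looking along -z (the intrinsics and any distortion apply to the point x, -y, -z); pixel columns grow to the right and rows downward; lengths in mm; the calibration is good to about 2 mm. A picture is of the moment at which its call begins: read the wrist's pose just before it. calibration takes no time and is no camera call; for the wrist camera it gives the pose at the moment of the call.
- arm.close_job(): hands the job in; it is judged then, once.
The state is a dict: "time": time; "joint_pos": joint angles; "qvel": joint speeds; "tau": joint torques, N m; "tool_pos": TCP position; "tcp_rot": TCP orientation; "wrist_force": force on the tool from outside, world axes, zero at the start; "moment": the same for the moment, N m; "width": finger opening in mm; "gripper_force": force on a finger pad.
Only numpy, scipy, OpenCV 4.12 (cv2) and the standard library are available. Lean on these libraries where they do the work, as an engineer would, in place of code of your own. Each camera call takes 0.05 s, during which the arm holds its last target. There are 200 camera calls.

## Working session

There is one attempt and no reset: what is moved stays moved. The work goes in short steps, Python scripts to look and compute and a shell command to move; the robot and the scene stay as the last step left them, time stands still between calls to the robot, and variables do not carry over. Pictures are saved under pics/ and viewed, at most 10 in all, crops included, and the job is handed in when it is done.

```bash
mkdir -p pics; python3 - <<'E'
from workcell import arm
import cv2
o=arm.get_obs()
print({k:o[k] for k in('time','tool_pos','tcp_rot','width','wrist_force')},arm.tips_ahead)
for n in('top','scene'):
    print(n,arm.calibration(n)); cv2.imwrite(f'pics/{n}0.png',arm.grab_frame(n))
E
```

```text
{'time': 0.0, 'tool_pos': array([184.24218503, 596.55291745, 255.3491831 ]), 'tcp_rot': array([[-9.55404683e-01,  2.95298048e-01, -9.77192502e-04],
       [ 2.95299423e-01,  9.55402906e-01, -1.88093719e-03],
       [ 3.78175474e-04, -2.08562058e-03, -9.99997754e-01]]), 'width': 85.32736750204982, 'wrist_force': array([ 0.10987175, -0.35578618,  1.11488768])} 25.0
top {'intrinsics': array([[356.34127433,   0.        , 258.2489214 ],
       [  0.        , 356.34127433, 185.51275664],
       [  0.        ,   0.        ,   1.        ]]), 'xyz': array([397.33489378,   4.72939205, 901.88768345]), 'orientation': array([[-1.29825916e-03,  9.96918884e-01, -7.84286563e-02],
       [-9.99999100e-01, -1.32070115e-03, -2.34275561e-04],
       [-3.37134547e-04,  7.84282816e-02,  9.96919701e-01]])}
scene {'intrinsics': array([[476.37413221,   0.        , 261.35588988],
       [  0.        , 476.37413221, 184.7404958 ],
       [  0.        ,   0.        ,   1.        ]]), 'xyz': array([1257.02137257,  -75.37796302,  776.69309185]), 'orientation': array([[ 0.06941893, -0.67655128,  0.73311621],
       [ 0.9975818 ,  0.04457376, -0.05332664],
       [ 0.00340046,  0.73504527,  0.6780095 ]])}
```

View pics/top0.png

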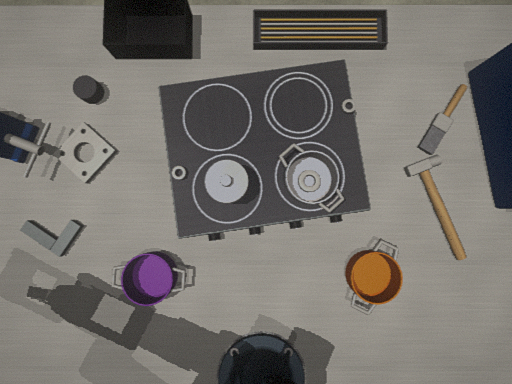

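View pics/scene0.png

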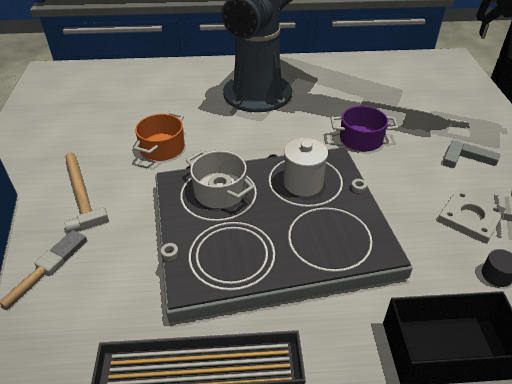

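Candidates for the pot: aluminium two-eared pot at (310,180), orange pot at (375,277) and purple pot at (150,277) in the top view. The aluminium one, with the bearing inside, is the one meant. The can is at (227,180), the double ring at (298,105) and the empty single ring at (217,117).

```bash
cat > h.py <<'E'
import numpy as np,cv2
from workcell import arm
def ray(c,uv,z):
    K,R,t=c['intrinsics'],np.array(c['orientation']),np.array(c['xyz'])
    d=np.linalg.inv(K)@[uv[0],uv[1],1]; d=R@(d*[1,-1,-1])
    return t+d*(z-t[2])/d[2]
def proj(c,P):
    K,R,t=c['intrinsics'],np.array(c['orientation']),np.array(c['xyz'])
    q=(np.atleast_2d(P)-t)@R; q=q*[1,-1,-1]; q=q@K.T
    return q[:,:2]/q[:,2:]
def circ(p,r,z,n=72):
    a=np.linspace(0,2*np.pi,n); return np.c_[p[0]+r*np.cos(a),p[1]+r*np.sin(a),np.full(n,z)]
def over(img,c,circles,box,s,name):
    x0,y0,x1,y1=box; im=cv2.resize(img[y0:y1,x0:x1],None,fx=s,fy=s,interpolation=cv2.INTER_CUBIC)
    for p,r,z,col in circles:
        uv=(proj(c,circ(p,r,z))+.5-[x0,y0])*s-.5
        cv2.polylines(im,[np.round(uv).astype(int)],True,col,1)
    cv2.imwrite(name,im)
E
python3 - <<'E'
from h import *
c=arm.calibration('top'); im=cv2.imread('pics/top0.png')
for n,uv,z in (('dbl',(298.5,105),50),('spare',(217.5,117.5),50),('potplace',(310,177),50),('canplace',(227,188),50),('potrim',(311,177),115),('can top',(227,180),162)):
    print(n,ray(c,uv,z).round(1))
D=ray(c,(298.5,105),50);P=ray(c,(311,177.5),115)
over(im,c,[(D,84,50,(0,255,0)),(D,70,50,(0,255,0)),(P,60,115,(0,0,255))],(240,60,370,220),4,'pics/crop0.png')
E
```

```text
dbl [661.4 -93.6  50. ]
spare [630.6 103.9  50. ]
potplace [ 484.7 -119.4   50. ]
canplace [458.5  79.8  50. ]
potrim [ 478.  -112.2  115. ]
can top [467.2  70.1 162. ]
```

View pics/crop0.png

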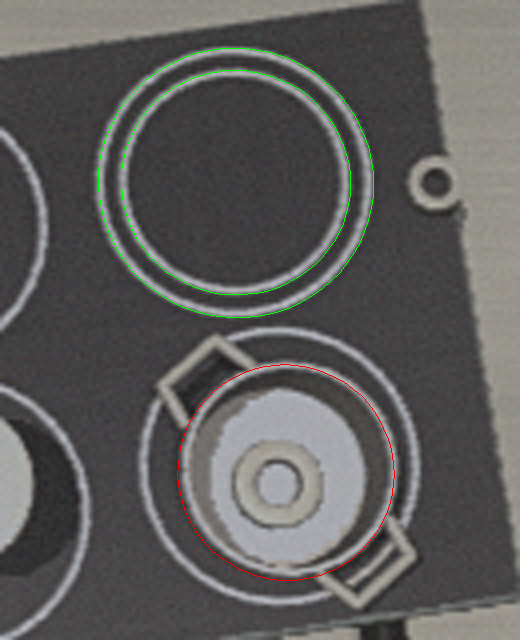

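The green rings fit the double marking at (235,182). The red circle fits the pot rim at (288,470) to about 1 px of the original picture. The bearing is in the pot and the ears lie about 40° left of +x. I'll straddle the leading wall, about 6° left of +x and clear of the ear, with the jaws nearly shut but not gripping, and draw the pot along with nothing able to lift it.

```bash
cat >> h.py <<'E'
def rows_to(xyz,yang):
    o=arm.get_obs(); R=np.array(o['tcp_rot']); d=R.T@(np.array(xyz)-o['tool_pos'])/25
    a=np.degrees(np.arctan2(R[1,1],R[0,1]))
    print('t',round(o['time'],2),'at',np.round(o['tool_pos'],1),'yang',round(a,2),'F',np.round(o['wrist_force'],1),'w',round(o['width'],1),'-> translation',d.round(3),'yaw',round((a-yang)/8,3))
E
python3 -m jog '{"jaw":[60,60,60,60,60,60,60,60,60,60,60,60],"translation":[[-21.7,-22.75,1.2],[-21.7,-22.75,1.2],[-21.7,-22.75,1.2],[-21.7,-22.75,1.2],[-21.7,-22.75,1.2],[-21.7,-22.75,1.2],[-21.7,-22.75,1.2],[-21.7,-22.75,1.2],[-21.7,-22.75,1.2],[-21.7,-22.75,1.2],[-21.7,-22.75,1.2],[-21.7,-22.75,1.2]],"yaw":[8.3,8.3,8.3,8.3,8.3,8.3,8.3,8.3,8.3,8.3,8.3,8.3]}' 20
python3 -c "
from h import *
rows_to((535,-107,225),6.4)"
```

```text
time: 1.3
tool_pos: [452.2, 58.4, 233.3]
tcp_rot: [[-0.111, 0.994, -0.0], [0.994, 0.111, 0.0], [0.0, -0.0, -1.0]]
wrist_force: [1.4, 1.2, -0.1]
width: 51.0
gripper_force: 0.0
t 1.3 at [452.2  58.4 233.3] yang 6.4 F [ 1.4  1.2 -0.1] w 51.0 -> translation [-6.944  2.556  0.328] yaw -0.001
```

```bash
python3 -m jog '{"jaw":[60,60,60,60,60,60,60],"translation":[[-6.9,2.55,0.3],[-6.9,2.55,0.3],[-6.9,2.55,0.3],[-6.9,2.55,0.3],[-6.9,2.55,0.3],[-6.9,2.55,0.3],[-6.9,2.55,0.3]],"yaw":[0,0,0,0,0,0,0]}'
python3 - <<'E'
from h import *
rows_to((535,-107,225),6.4)
c=arm.calibration('wrist'); print(c['xyz'])
im=arm.grab_frame('wrist'); P=(478,-113.5)
a=np.radians(6.4); g=np.array(P)+57.5*np.array([np.cos(a),np.sin(a)])
over(im,c,[(P,60,115,(0,0,255)),(P,56,115,(0,0,255)),(g,4,115,(0,255,0))],(0,0,512,384),1.5,'pics/w1.png')
E
```

```text
time: 2.0
tool_pos: [533.3, -102.7, 225.5]
tcp_rot: [[-0.112, 0.994, -0.002], [0.994, 0.112, 0.001], [0.001, -0.002, -1.0]]
wrist_force: [-0.5, -0.7, -0.7]
width: 51.2
gripper_force: 0.0
t 2.0 at [ 533.3 -102.7  225.5] yang 6.46 F [-0.5 -0.7 -0.7] w 51.2 -> translation [-0.179  0.05   0.019] yaw 0.007
[524.85740095 -25.20213116 343.11757032]
```

View pics/w1.png

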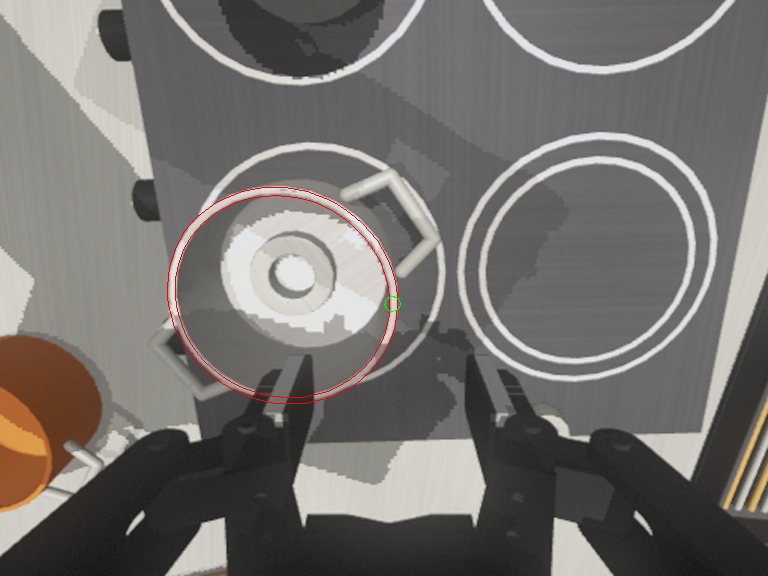

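The wrist view confirms it: the predicted rim matches at (283,295) within about 1 px, and the grip spot at (392,304) is on bare wall well away from the ear at (415,220). Going down now to straddle the wall.

```bash
python3 -m jog '{"jaw":[60,60,60,60,60,60,40,20,12,12,12,12],"translation":[[-0.18,0.05,0],[-0.18,0.05,0],[-0.18,0.05,2],[-0.18,0.05,3.5],[-0.18,0.05,4.4],[-0.18,0.05,4.4],[-0.18,0.05,4.4],[-0.18,0.05,4.4],[-0.18,0.05,4.4],[-0.18,0.05,4.4],[-0.18,0.05,4.4],[-0.18,0.05,4.4]],"yaw":[0,0,0,0,0,0,0,0,0,0,0,0]}'
python3 - <<'E'
from h import *
rows_to((718.5,-87,115),6.4)
c=arm.calibration('wrist')
im=arm.grab_frame('wrist'); P=(478,-113.5); D=(661.4,-93.6)
over(im,c,[(P,60,115,(0,0,255)),(D,84,50,(0,255,0)),(D,70,50,(0,255,0))],(0,0,512,384),1.5,'pics/w2.png')
E
```

```text
time: 3.25
tool_pos: [536.5, -108.4, 116.4]
tcp_rot: [[-0.112, 0.994, 0.001], [0.994, 0.112, -0.001], [-0.001, 0.001, -1.0]]
wrist_force: [0.6, -0.4, 0.2]
width: 10.7
gripper_force: 0.2
t 3.25 at [ 536.5 -108.4  116.4] yang 6.42 F [ 0.6 -0.4  0.2] w 10.7 -> translation [0.035 7.331 0.064] yaw 0.003
```

View pics/w2.png

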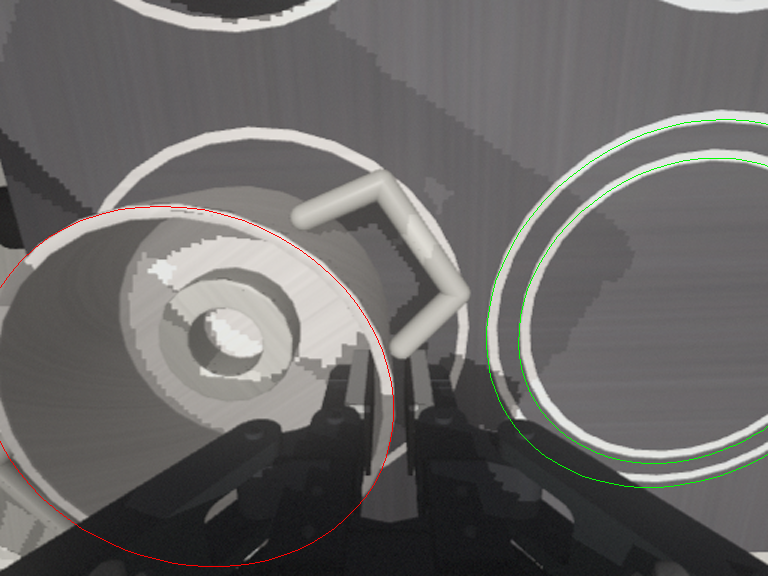

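The fingers straddle the wall freely at (395,400), with the ear clear above. The double ring lies about 5 px above the green prediction, so its centre is about (661.5,−91.5). Drawing the pot along slowly.

```bash
python3 -m jog '{"jaw":[12,12,12,12,12,12,12,12,12,12,12,12],"translation":[[0,0.1,0],[0.01,0.3,0],[0.01,0.6,0],[0.02,0.9,0],[0.02,1.2,0],[0.03,1.5,0],[0.03,1.8,0],[0.04,2.1,0],[0.04,2.4,0],[0.05,2.7,0],[0.05,3.0,0],[0.06,3.3,0]],"yaw":[0,0,0,0,0,0,0,0,0,0,0,0]}'
python3 - <<'E'
from h import *
rows_to((721,-84.4,116),6.4)
E
```

```text
time: 4.5
tool_pos: [618.6, -97.4, 115.8]
tcp_rot: [[-0.112, 0.994, -0.0], [0.994, 0.112, 0.0], [0.0, -0.0, -1.0]]
wrist_force: [-2.4, -0.4, -0.6]
width: 10.3
gripper_force: 1.2
t 4.5 at [618.6 -97.4 115.8] yang 6.42 F [-2.4 -0.4 -0.6] w 10.3 -> translation [ 0.06   4.129 -0.008] yaw 0.003
```

Contact is about 2.4 N, as expected for sliding. Going on, stopping slightly short, then looking.

```bash
python3 -m jog '{"jaw":[12,12,12,12,12,12,12,12,12,12,12,12],"translation":[[0,0.3,0],[0.01,0.65,0],[0.02,1.0,0],[0.02,1.35,0],[0.03,1.7,0],[0.03,2.05,0],[0.04,2.4,0],[0.04,2.75,0],[0.05,3.1,0],[0.05,3.4,0],[0.06,3.65,0],[0.06,3.8,0]],"yaw":[0,0,0,0,0,0,0,0,0,0,0,0]}'
python3 - <<'E'
from h import *
rows_to((721,-84.4,116),6.4)
c=arm.calibration('top'); im=arm.grab_frame('top')
cv2.imwrite('pics/top1.png',im)
D=(661.5,-91.5); P=(654,-92)
over(im,c,[(D,84,50,(0,255,0)),(D,70,50,(0,255,0)),(P,60,115,(0,0,255))],(230,50,370,190),4,'pics/crop1.png')
E
```

```text
time: 5.7
tool_pos: [712.9, -85.3, 115.9]
tcp_rot: [[-0.112, 0.994, 0.0], [0.994, 0.112, -0.0], [-0.0, 0.0, -1.0]]
wrist_force: [-1.3, -0.8, -1.6]
width: 10.3
gripper_force: 1.2
t 5.7 at [712.9 -85.3 115.9] yang 6.43 F [-1.3 -0.8 -1.6] w 10.3 -> translation [-0.001  0.327 -0.003] yaw 0.004
```

View pics/crop1.png

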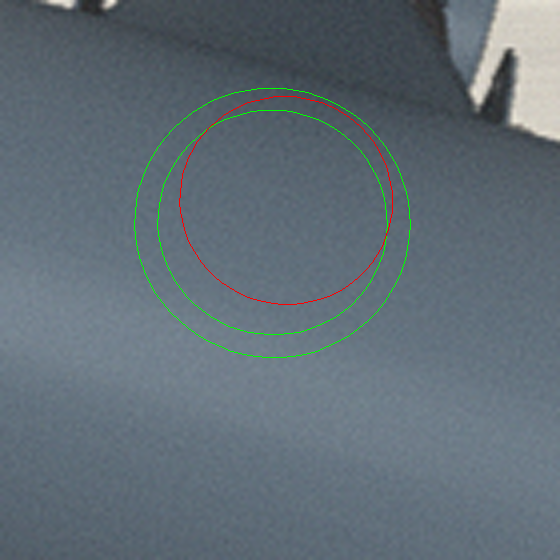

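The arm hides the place from the top camera here. Finishing the last 8 mm, then opening, rising and checking with the wrist camera.

```bash
python3 -m jog '{"jaw":[12,12,12,12,40,60,60,60,60,60,60],"translation":[[0,0.1,0],[0,0.2,0],[0,0.3,0],[0,0.3,0],[0,0.3,0],[0,0.3,0],[0,0.3,0],[0,0.3,-1.2],[0,0.3,-3],[0,0.3,-4.4],[0,0.3,-4.4]],"yaw":[0,0,0,0,0,0,0,0,0,0,0]}'
python3 - <<'E'
from h import *
rows_to((721,-84.4,225),6.4)
c=arm.calibration('wrist'); im=arm.grab_frame('wrist')
cv2.imwrite('pics/w3raw.png',im); np.save('w3.npy',c,allow_pickle=True)
D=(661.5,-91.5)
over(im,c,[(D,84,50,(0,255,0)),(D,70,50,(0,255,0)),(D,60,115,(0,0,255))],(0,0,512,384),1.5,'pics/w3.png')
E
```

```text
time: 6.85
tool_pos: [723.7, -85.5, 233.6]
tcp_rot: [[-0.112, 0.994, 0.014], [0.994, 0.112, -0.004], [-0.005, 0.014, -1.0]]
wrist_force: [1.0, -0.3, -0.2]
width: 51.3
gripper_force: 0.0
t 6.85 at [723.7 -85.5 233.6] yang 6.43 F [ 1.  -0.3 -0.2] w 51.3 -> translation [ 0.056 -0.106  0.344] yaw 0.004
```

View pics/w3.png

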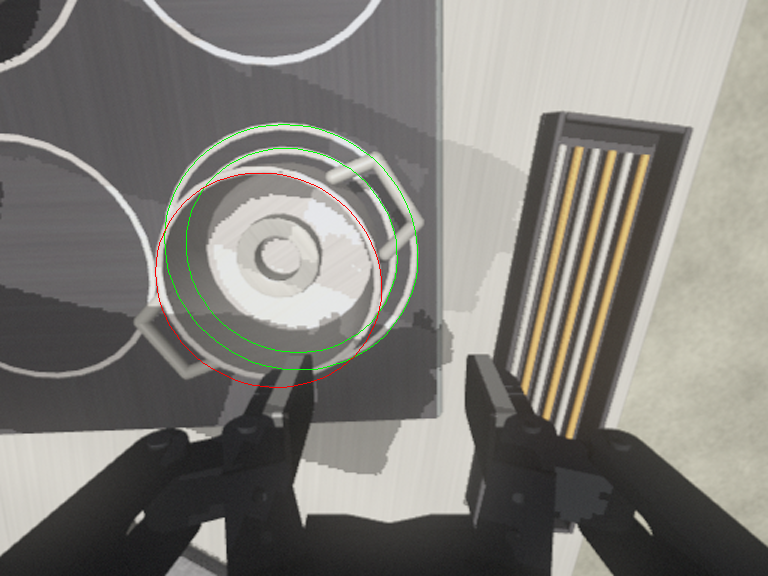

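The pot stands within about 3 mm of the double ring's centre: rim at (270,278), rings at (291,247), bearing inside at (280,258). I'll withdraw the arm sideways and confirm from the top camera.

```bash
python3 -m jog '{"jaw":[60,60,60,60,60,60,60,60,60,60,60,60],"translation":[[0,0,-1.5],[3,0,-2],[6,0,-2],[11,-2,-2],[11,-2,-2],[11,-2,-2],[11,-2,-2],[11,-2,-2],[11,-2,-2],[11,-2,-2],[11,-2,-2],[11,-2,-2]],"yaw":[0,0,0,0,0,0,0,0,0,0,0,0]}'
python3 - <<'E'
from h import *
c=arm.calibration('top'); im=arm.grab_frame('top')
cv2.imwrite('pics/top2.png',im)
D=(661.5,-92)
over(im,c,[(D,84,50,(0,255,0)),(D,70,50,(0,255,0)),(D,60,115,(0,0,255))],(190,40,370,240),3,'pics/crop2.png')
E
```

```text
time: 8.1
tool_pos: [639.8, 181.7, 275.6]
tcp_rot: [[-0.11, 0.994, -0.0], [0.994, 0.11, -0.0], [-0.0, -0.0, -1.0]]
wrist_force: [-0.1, 0.3, -0.3]
width: 51.1
gripper_force: 0.0
```

View pics/crop2.png

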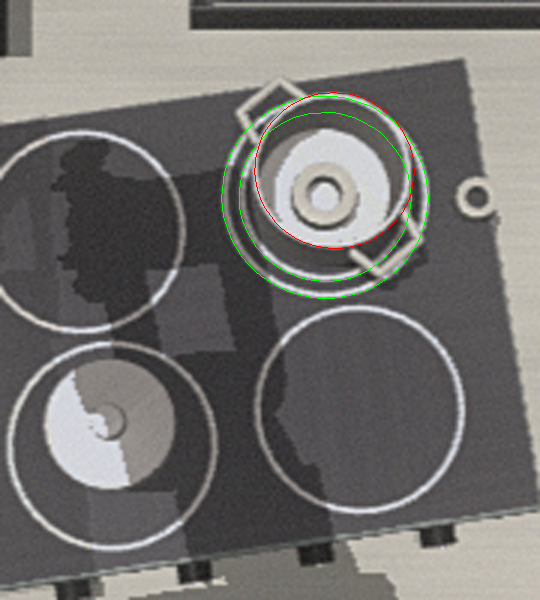

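The top view shows the pot rim on the prediction at (333,170), the double rings at (325,197), the bearing in the pot and the can still on its ring at (108,425). The arm is clear, so I'm handing the job in.

```bash
python3 -c "
from workcell import arm
print(arm.close_job())"
```

```text
the job is handed in; nothing more can be done
None
```

The pot was slid without lifting and now stands within about 3 mm of the double ring's centre, with the bearing in it and the can unmoved; the job was handed in at about 8 s of the 45 s allowed.

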